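# Close the coffee mill and start a medium double grind

## Robot

A 7-joint arm with a two-finger parallel gripper is mounted at the origin on a cart in front of the work surface, level with it; the furniture and walls round the work are solid. World frame = base frame: x ahead of the robot, y to its left, z up, the work surface at z = 0. Lengths are in m, angles in rad, forces in N, time in s.
With the tool pointing down it reaches from about 0.35 to 0.9 m from the base axis. Payload 8.1 kg.
Tool frame: the origin (TCP) lies at the very end of the fingers, on their centre line; the grasp point (between the pads) lies 19 mm behind it (grasp_offset is the distance from the TCP to the grasp point, in m); z points along the fingers, y is the line along which they close (so a half turn about z gives the same grasp; the last joint's range is limited). The gripper opens to 92 mm and grips with 3 to 60 N. Pads are 19 mm wide; open, the fingers measure 130 mm over their backs; the gripper's body (75 mm by 190 mm) begins 47 mm behind the grasp point.
Start: joints at [-1.253, 0.434, 0.025, 1.573, -0.012, 1.134, -0.075], TCP at [0.255, 0.57, 0.227] pointing down, gripper open.
Joint ranges: [-2.62, 2.62], [-0.44, 2.09], [-1.27, 1.32], [0.08, 2.57], [-1.32, 4.46], [0.12, 2], [-2.74, 2.74]. Speed limits (rad/s): [2.22, 2.22, 3.01, 3.01, 3.14, 3.14, 3.14].

## Interface

Orientations are given as a rotation vector (axis times angle).
In Python, from cell import observe, get_image, camera_params, sign_off, silhouettes, grasp_offset gives the robot as it stands. The module is installed in compiled form; this text tells all that it offers.
- The arm moves only by the tool jog_arm, never from a script. Its argument "motion" is a list that holds one entry, the list of rows, each a list of 7 numbers: the shift along the tool's x, y, z in m, then the turn, a rotation vector about the tool's x, y, z in rad, then the closure, from -1 (fully open) to 1 (shut), so that 0 is half open. In form: [[[dx, dy, dz, wx, wy, wz, hand], ...]]. A call has 1 to 10 rows; each row is the pose to reach, as a shift and turn from the pose commanded when the call began, along the tool's axes at that moment; what a row does not reach only later rows make up. A row lasts 1/12 s, in which the tool goes at most 41.7 mm and 7.16 degrees, less where a joint would pass 70% of its speed; a pose out of reach is approached as far as the arm can. A call with a gripper value outside its range is refused whole. The fingers move at their own pace and stop on an object; "force" is the grip in N (left out, the last holds). Time passes only in rows, so rows that repeat a pose let the fingers close. It gives the time, the measured TCP pose, the force, the opening and the grip force at its end, in the units of the state.
- observe(): the state, without advancing time (a new reading comes with each control period).
- get_image(name): name is "scene" or "top" or "wrist"; returns the picture (480x640x3 uint8, red, green, blue); there is no depth.
- camera_params(name): a dict with "vertical_fov" (degrees; the focal length in pixels is half the picture's height over the tangent of half this angle, whatever the lens; pixels are square), "cx", "cy" (the principal point, pixels), "dist_coeffs" ([k1, k2, p1, p2, k3] as OpenCV has them; the pictures are not rectified), "T" (4x4, takes a point from camera to world coordinates). Camera axes: x right, y down, z forward; pixel columns grow to the right and rows downward; lengths in m; the calibration is good to about 2 mm. A picture is of the moment at which its call begins: read the wrist's pose just before it. camera_params takes no time and is no camera call; for the wrist camera it gives the pose at the moment of the call.
- sign_off(): hands the job in; it is judged then, once.
Trained networks look in the newest picture that a camera, given by its name, has taken for a name from the list of things; names that differ only in an ending like _2 or _b are one class to them, and where a whole thing is asked for, a point or a joint stands for the part that bears it (a point fixed in the world has none). Each returns a list of dicts, best first, with "p" (0 to 1); they miss things now and then, are a little off and sometimes report something else, mostly with a low value. They report only what shows in the picture. A call takes as long as a camera call.
- silhouettes(query, camera): "mask" (480x640 bool, what is visible of it) and "pixel" ([column, row] in pixels, amid what is visible of it).
The state is a dict: "clock": time; "joints": joint angles; "dq": joint speeds; "joint_efforts": joint torques, N m; "position": TCP position; "ee_rot": TCP orientation; "force": force on the tool from outside, world axes, zero at the start; "ft_torque": the same for the moment, N m; "width": opening from 0.0 (shut) to 1.0 (fully open); "gripper_force": force on a finger pad.
Only numpy, scipy, OpenCV 4.12 (cv2) and the standard library are available. Lean on these libraries where they do the work, as an engineer would, in place of code of your own. Each camera call takes 0.05 s, during which the arm holds its last target. There are 200 camera calls.

## Task

The cordless coffee mill has been filled but its lid is only loosely on. Screw the lid down clockwise until it stops tight, then switch the mill on at its rocker switch (push the raised front end down), and only then press the keys one at a time, letting each come up again: medium grind (the middle of the three square keys), double dose (the larger round key) and last the oblong start key. Press no other key, leave the mill switched on with its lid tight, and do not disturb the jars, the mug and the teaspoon around it.

Things in the scene. Friction and masses are not known exactly. Their poses are not given: they have to be found in the camera images.
- mill: cordless coffee mill fixed to the worktop: a grey housing 200 mm deep (x), 236 mm wide (y), 58 mm high, with a row of six grey keys on the black panel that slopes 12 degrees down to its front, a round cup with a black screw lid on its deck (lid axis at x +40, y +30 mm) and a rocker switch on the deck to the right of the cup. Origin: centre of its underside, on the worktop; z up, -x is its front (the robot's side), +y its left as seen from the front of the mill by the robot.
- lid_knob (a point): point on the lid's axis in the middle of the fluted round knob that stands up from the lid: the knob is 47 mm across and 31 mm high, this point 15 mm above its foot and 16 mm below its top; below the knob the lid widens to 98 mm across. The axis is vertical. Tight, this point is 108 mm above the worktop; it comes down 2 mm for each radian.
- lid (a joint): turn of the screw lid in rad, growing clockwise as seen from above; 0 is loosest, at 2.6 it stops tight (the grey tab on the lid's edge then stands over the tab at the front of the cup's collar, and the gap to the collar is closed). It starts somewhere between 0.1 and 0.9, turns with about 0.12 N m of friction and stays where it is left. It cannot come off.
- rocker_front (a point): point on the top of the front half of the rocker switch (grey, 38 mm long from front to back, 18 mm wide; it tips about a level axis 11 mm behind this point); in the mill's frame x +24, y -85, z 66 mm when off. Off, this front end stands raised; pressing it straight down about 5 mm, against a stiff 4 N or so, tips it over to its stop, on, with the rear end raised.
- rocker (a joint): tip of the rocker switch in rad: 0 off (front end up), 0.36 on (front end down); it is stiff, has no spring and stays where it is left.
- key_coarse_top (a point): centre of the top of the square key at the left end, with one raised bar (coarse grind), 20 x 22 mm. In the mill's frame it lies at x -68, y +92.5, z 59 mm; the keys stand 9 mm proud of the panel, neighbours 35 to 41 mm apart between centres. Its z axis points out of the sloping panel.
- key_coarse (a joint): travel of that key in m: 0 up, 0.004 fully down; a spring key, 1.3 N to start it, 4.5 N fully down, and it comes up again when let go.
- key_medium_top (a point): centre of the top of the middle one of the three square keys, with two raised bars (medium grind), 20 x 22 mm. In the mill's frame it lies at x -68, y +55.5, z 59 mm; the keys stand 9 mm proud of the panel, neighbours 35 to 41 mm apart between centres. Its z axis points out of the sloping panel.
- key_medium (a joint): travel of that key in m: 0 up, 0.004 fully down; a spring key, 1.3 N to start it, 4.5 N fully down, and it comes up again when let go.
- key_fine_top (a point): centre of the top of the right one of the three square keys, with three raised bars (fine grind), 20 x 22 mm. In the mill's frame it lies at x -68, y +18.5, z 59 mm; the keys stand 9 mm proud of the panel, neighbours 35 to 41 mm apart between centres. Its z axis points out of the sloping panel.
- key_fine (a joint): travel of that key in m: 0 up, 0.004 fully down; a spring key, 1.3 N to start it, 4.5 N fully down, and it comes up again when let go.
- key_single_top (a point): centre of the top of the smaller round key (single dose), 15 mm across. In the mill's frame it lies at x -68, y -18.5, z 59 mm; the keys stand 9 mm proud of the panel, neighbours 35 to 41 mm apart between centres. Its z axis points out of the sloping panel.
- key_single (a joint): travel of that key in m: 0 up, 0.004 fully down; a spring key, 1.3 N to start it, 4.5 N fully down, and it comes up again when let go.
- key_double_top (a point): centre of the top of the larger round key (double dose), 25 mm across. In the mill's frame it lies at x -68, y -53.5, z 59 mm; the keys stand 9 mm proud of the panel, neighbours 35 to 41 mm apart between centres. Its z axis points out of the sloping panel.
- key_double (a joint): travel of that key in m: 0 up, 0.004 fully down; a spring key, 1.3 N to start it, 4.5 N fully down, and it comes up again when let go.
- key_start_top (a point): centre of the top of the oblong key at the right end (start), 18 mm deep, 32 mm wide. In the mill's frame it lies at x -68, y -94, z 59 mm; the keys stand 9 mm proud of the panel, neighbours 35 to 41 mm apart between centres. Its z axis points out of the sloping panel.
- key_start (a joint): travel of that key in m: 0 up, 0.004 fully down; a spring key, 1.3 N to start it, 4.5 N fully down, and it comes up again when let go.
- coffee_jar_mid (a point): a clear glass coffee jar with a red lid, 60 mm across, 100 mm high; a bystander. Point at its centre, half-way up.
- sugar_jar_mid (a point): a clear square-sided sugar jar with a red lid, 68 mm across, 105 mm high; a bystander. Point at its centre, half-way up.
- teaspoon_mid (a point): a steel teaspoon lying on the worktop, 139 mm long, 30 mm wide, 10 mm high; a bystander. Point at its centre, half-way up.
- mug_mid (a point): a green and white mug, 92 mm across, 127 mm over the handle, 93 mm high; a bystander. Point at its centre, half-way up.

How it is judged:
By the outcome, as a careful person would: the job done as asked, in the order asked, and still so for the second after the job is handed in, with the robot touching nothing.
It also fails if it takes over 64 s, if anything falls off the work surface, if the arm or the gripper's body presses on something with over 40 N, if the wrist force passes 120 N, or if a joint passes its speed limit or range.

## Working session

There is one attempt and no reset: what is moved stays moved. The work goes in short steps, Python scripts to look and compute and a tool call to move; the robot and the scene stay as the last step left them, time stands still between calls to the robot, and variables do not carry over. Pictures are saved under pics/ and viewed, at most 10 in all, crops included, and the job is handed in when it is done.

Besides the shell and the picture viewer there is one more tool, called by a JSON object that holds its "method" and its "body". jog_arm: Moves the arm, as the interface text tells. Its arguments: {"type":"object","properties":{"motion":{"type":"array"},"force":{"type":"number"}},"required":["motion"]}

```bash
mkdir -p pics; cat > h.py <<'E'
import numpy as np, cv2
from cell import *
from scipy.spatial.transform import Rotation as R
def K(p):
    f=240/np.tan(np.radians(p["vertical_fov"])/2)
    return np.array([[f,0,p["cx"]],[0,f,p["cy"]],[0,0,1]]),np.array(p["dist_coeffs"],float)
def ray(p,px):
    k,d=K(p);u=cv2.undistortPoints(np.array([[px]],float),k,d)[0,0]
    T=np.array(p["T"]);return T[:3,3],T[:3,:3]@np.array([u[0],u[1],1])
def atz(p,px,z):
    o,d=ray(p,px);return o+d*(z-o[2])/d[2]
def proj(p,X):
    k,d=K(p);T=np.linalg.inv(np.array(p["T"]));X=np.atleast_2d(X)@T[:3,:3].T+T[:3,3]
    return cv2.projectPoints(X,np.zeros(3),np.zeros(3),k,d)[0][:,0]
def save(n,im): cv2.imwrite(f"pics/{n}.png",im[:,:,::-1])
E
python3 - <<'E'
from h import *
s=observe();print(s["clock"],s["position"],s["ee_rot"],s["width"],grasp_offset if not callable(grasp_offset) else grasp_offset())
for c in("top","scene"):
    im=get_image(c);save(c+"0",im);p=camera_params(c);print(c,np.round(p["T"],3).tolist(),p["vertical_fov"])
    for q,z in(("mill",0.03),("lid_knob",.12),("rocker_front",.066),("key_coarse_top",.059),("key_medium_top",.059),("key_fine_top",.059),("key_single_top",.059),("key_double_top",.059),("key_start_top",.059),("coffee_jar_mid",.1),("sugar_jar_mid",.105),("teaspoon_mid",.005),("mug_mid",.09)):
        r=silhouettes(q,c)
        for x in r[:2]: print(q,round(x["p"],2),np.round(x["pixel"]),x["mask"].sum(),np.round(atz(p,x["pixel"],z),3))
E
```

```text
0.0 [0.25509979 0.569972   0.22591931] [-6.56037763e-01 -3.07210529e+00  2.58888086e-03] 0.9981014273550605 0.0188
top [[-0.01, -0.985, 0.172, 0.386], [-1.0, 0.011, 0.003, -0.121], [-0.005, -0.172, -0.985, 1.013], [0.0, 0.0, 0.0, 1.0]] 54.92350275506506
mill 0.76 [330. 266.] 10645 [ 0.488 -0.161  0.03 ]
mill 0.55 [289. 302.] 91 [ 0.413 -0.073  0.03 ]
lid_knob 0.94 [317. 246.] 1840 [ 0.519 -0.132  0.12 ]
lid_knob 0.27 [326. 298.] 75 [ 0.418 -0.148  0.12 ]
rocker_front 0.6 [290. 296.] 114 [ 0.423 -0.076  0.066]
rocker_front 0.42 [369. 243.] 152 [ 0.531 -0.242  0.066]
key_coarse_top 0.4 [288. 296.] 89 [ 0.425 -0.073  0.059]
key_coarse_top 0.18 [361. 293.] 130 [ 0.428 -0.222  0.059]
key_fine_top 0.61 [358. 294.] 109 [ 0.426 -0.218  0.059]
key_fine_top 0.6 [326. 298.] 84 [ 0.419 -0.151  0.059]
key_double_top 0.46 [358. 294.] 106 [ 0.426 -0.217  0.059]
key_start_top 0.43 [377. 288.] 115 [ 0.439 -0.256  0.059]
coffee_jar_mid 0.77 [310. 190.] 875 [ 0.636 -0.12   0.1  ]
sugar_jar_mid 0.65 [409. 219.] 1274 [ 0.574 -0.319  0.105]
teaspoon_mid 0.67 [410. 277.] 425 [ 0.465 -0.338  0.005]
mug_mid 
[... 442 characters left out ...]
-0.081  0.059]
key_fine_top 0.72 [282. 307.] 150 [ 0.423 -0.148  0.059]
key_single_top 0.44 [302. 318.] 50 [ 0.424 -0.189  0.059]
key_double_top 0.57 [280. 310.] 97 [ 0.415 -0.15   0.059]
key_double_top 0.43 [314. 327.] 167 [ 0.421 -0.218  0.059]
key_start_top 0.58 [340. 335.] 208 [ 0.433 -0.262  0.059]
coffee_jar_mid 0.65 [340. 223.] 1379 [ 0.614 -0.143  0.1  ]
coffee_jar_mid 0.42 [268. 302.] 156 [ 0.397 -0.141  0.1  ]
sugar_jar_mid 0.74 [382. 351.] 629 [ 0.423 -0.348  0.105]
sugar_jar_mid 0.68 [418. 295.] 2206 [ 0.55  -0.343  0.105]
teaspoon_mid 0.72 [382. 356.] 595 [ 0.467 -0.331  0.005]
mug_mid 0.65 [362. 288.] 183 [ 0.518 -0.253  0.09 ]
mug_mid 0.63 [300. 317.] 53 [ 0.409 -0.199  0.09 ]
```

```bash
python3 - <<'E'
import cv2,numpy as np
a=cv2.imread("pics/top0.png")[170:350,240:440];b=cv2.imread("pics/scene0.png")[190:370,220:420]
cv2.imwrite("pics/a.png",cv2.resize(a,None,fx=3.3,fy=3.3,interpolation=cv2.INTER_CUBIC)[:600,:800])
cv2.imwrite("pics/b.png",cv2.resize(b,None,fx=3.3,fy=3.3,interpolation=cv2.INTER_CUBIC)[:600,:800])
E
```

```text
(no output)
```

View pics/a.png

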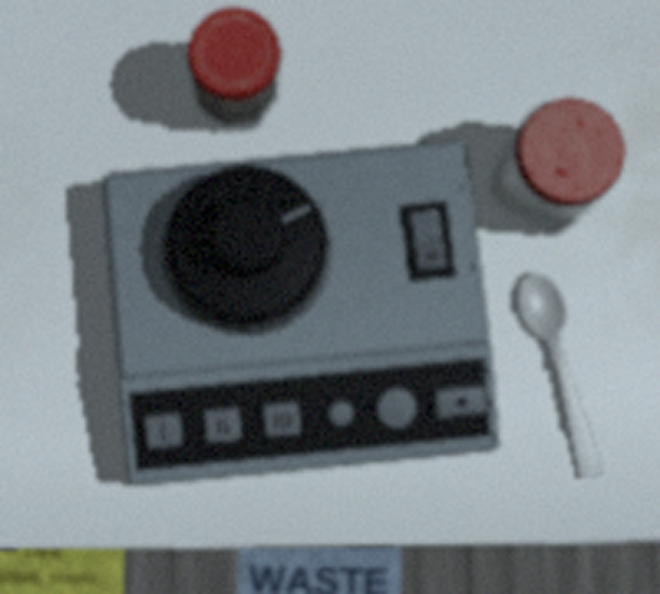

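View pics/b.png

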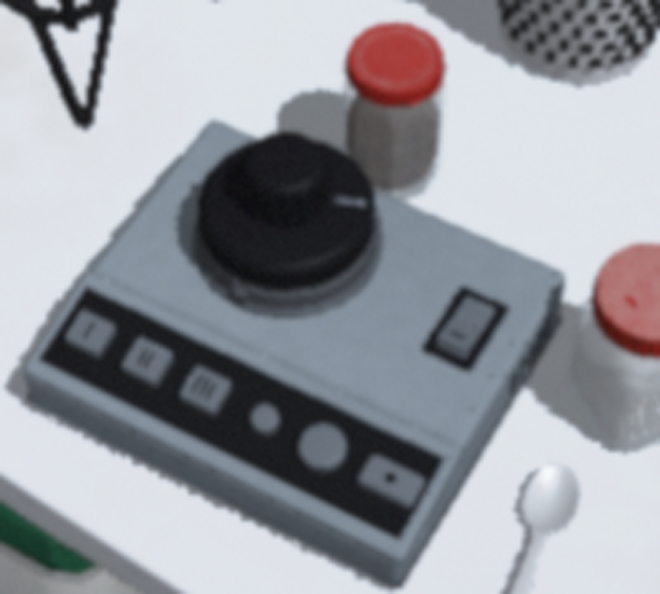

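View pics/top0.png

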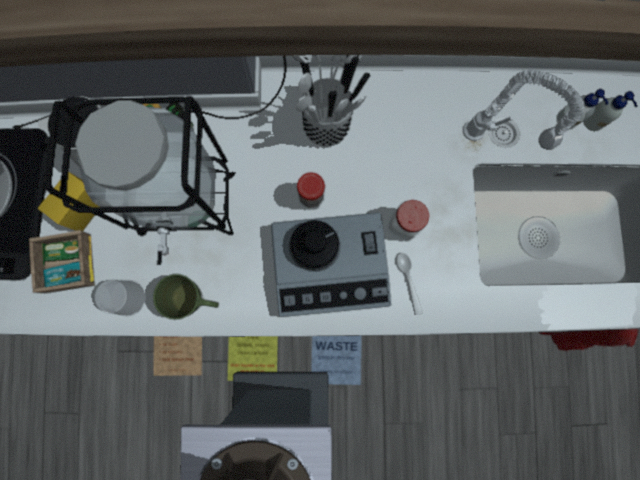

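```bash
cat > fit.py <<'E'
from h import *
from scipy.optimize import least_squares
M=np.array([[-68,92.5,59],[-68,55.5,59],[-68,18.5,59],[-68,-18.5,59],[-68,-53.5,59],[-68,-94,59],[35,-85,64]])/1000
def W(v,M): 
    c,s=np.cos(v[2]),np.sin(v[2]);return np.c_[v[0]+c*M[:,0]-s*M[:,1],v[1]+s*M[:,0]+c*M[:,1],M[:,2]]
E
python3 - <<'E'
from fit import *
t=np.array([[164,431],[223,424],[282,419],[341,413],[397,408],[462,402],[429,241]])/3.3+[240,170]
b=np.array([[90,332],[147,361],[207,388],[265,417],[323,446],[391,478],[465,326]])/3.3+[220,190]
pt,ps=camera_params("top"),camera_params("scene")
ft=lambda v:(proj(pt,W(v,M))-t).ravel()
fs=lambda v:(proj(ps,W(v,M))-b).ravel()
for f in(ft,fs,lambda v:np.r_[ft(v),fs(v)]):
    r=least_squares(f,[.49,-.16,0]);print(np.round(r.x,4),np.round(np.abs(r.fun).max(),2),np.sqrt(np.mean(r.fun**2)))
v=r.x
print(W(v,np.array([[40,30,108],[24,-85,66]])/1000), np.round(W(v,M),4))
k=W(v,np.array([[40,30,100]])/1000)[0]
for p,px in((pt,np.array([297,213])/3.3+[240,170]),(ps,np.array([350,202])/3.3+[220,190])):
    d=atz(p,px,.095)-k; print("tab",d, "cw from front", (np.arctan2(0,-1)+v[2]-np.arctan2(d[1],d[0]))%(2*np.pi))
print(proj(ps,W(v,np.array([[40,30,124]])/1000)),proj(pt,W(v,np.array([[40,30,124]])/1000)))
for q,c in(("coffee_jar_mid","top"),("sugar_jar_mid","top")):
  pass
s=observe();print(s["joints"],R.from_rotvec(s["ee_rot"]).as_matrix())
print(np.array(camera_params("wrist")["T"]),camera_params("wrist")["vertical_fov"])
E
```

```text
[ 0.4907 -0.1624  0.0827] 0.39 0.1628560320897258
[ 0.491  -0.1617  0.0881] 0.6 0.31944922589383923
[ 0.4909 -0.162   0.0855] 0.7 0.284167241469618
[[ 0.52815346 -0.12871496  0.108     ]
 [ 0.52203176 -0.24466118  0.066     ]] [[ 0.4152 -0.0757  0.059 ]
 [ 0.4184 -0.1125  0.059 ]
 [ 0.4215 -0.1494  0.059 ]
 [ 0.4247 -0.1863  0.059 ]
 [ 0.4277 -0.2211  0.059 ]
 [ 0.4311 -0.2615  0.059 ]
 [ 0.533  -0.2437  0.064 ]]
tab [ 0.01709388 -0.03083938 -0.005     ] cw from front 4.291754221350834
tab [ 0.01867079 -0.02840186 -0.005     ] cw from front 4.216337969836534
[[307.13998423 240.62954294]] [[314.92184306 240.80838469]]
[-1.25257879  0.43453955  0.02496317  1.57316753 -0.01160231  1.13401025
 -0.07511782] [[-9.12726703e-01  4.08570636e-01  2.40829606e-06]
 [ 4.08570636e-01  9.12726703e-01  2.04789399e-05]
 [ 6.16897738e-06  1.96756344e-05 -1.00000000e+00]]
[[ 4.08073529e-01  8.80142096e-01  2.42540484e-01  1.90373510e-01]
 [ 9.12948660e-01 -3.93659254e-01 -1.07504119e-01  6.01016886e-01]
 [ 8.59405661e-04  2.65296595e-01 -9.64166468e-01  3.86014842e-01]
 [ 0.00000000e+00  0.00000000e+00  0.00000000e+00  1.00000000e+00]] 67.57467703576546
```

{"method": "jog_arm", "body": {"motion": [[[-0.33,-0.48,-0.02,0,0,0.3,-1],[-0.33,-0.48,-0.02,0,0,0.3,-1],[-0.33,-0.48,-0.02,0,0,0.3,-1],[-0.33,-0.48,-0.02,0,0,0.3,-1],[-0.33,-0.48,-0.02,0,0,0.3,-1],[-0.33,-0.48,-0.02,0,0,0.3,-1],[-0.33,-0.48,-0.02,0,0,0.3,-1],[-0.33,-0.48,-0.02,0,0,0.3,-1],[-0.33,-0.48,-0.02,0,0,0.3,-1],[-0.33,-0.48,-0.02,0,0,0.3,-1]]]}}

```text
clock: 2.23
position: [0.3304, 0.159, 0.2413]
ee_rot: [1.108, 2.94, 0.002]
force: [1.6, 0.5, 0.4]
width: 0.999
gripper_force: 0.0
```

```bash
cat >> h.py <<'E'
def rel(target,yaw=None,tilt=0):
    "tool-frame shift and turn from present pose to TCP target pointing down, tool y at azimuth yaw"
    s=observe();Rm=R.from_rotvec(s["ee_rot"]);d=Rm.inv().apply(np.array(target)-s["position"])
    a=[0,0,0]
    if yaw is not None:
        y=np.array([np.cos(yaw),np.sin(yaw),0]);z=np.array([0,0,-1.]);G=R.from_matrix(np.c_[np.cross(y,z),y,z])
        a=(Rm.inv()*G).as_rotvec()
    print(round(s["clock"],2),"pos",np.round(s["position"],4),"yaw",round(np.arctan2(*Rm.as_matrix()[[1,0],1]),3),"j",np.round(s["joints"],2),"F",np.round(s["force"],1),"w",round(s["width"],3),"gf",s["gripper_force"])
    print("shift",np.round(d,4),"turn",np.round(a,4))
E
python3 -c "
from h import *
rel([.36,-.13,.25],.6)"
```

```text
2.23 pos [0.3304 0.159  0.2413] yaw 0.85 j [-0.88 -0.03  0.29  2.13  0.01  1.04  0.25] F [1.6 0.5 0.4] w 0.999 gf 0.0
shift [-0.213  -0.1976 -0.009 ] turn [ 0.0011 -0.0004  0.25  ]
```

{"method": "jog_arm", "body": {"motion": [[[-0.213,-0.198,-0.01,0,0,0.25,-1],[-0.213,-0.198,-0.01,0,0,0.25,-1],[-0.213,-0.198,-0.01,0,0,0.25,-1],[-0.213,-0.198,-0.01,0,0,0.25,-1],[-0.213,-0.198,-0.01,0,0,0.25,-1],[-0.213,-0.198,-0.01,0,0,0.25,-1],[-0.213,-0.198,-0.01,0,0,0.25,-1],[-0.213,-0.198,-0.01,0,0,0.25,-1],[-0.213,-0.198,-0.01,0,0,0.25,-1],[-0.213,-0.198,-0.01,0,0,0.25,-1]]]}}

```text
clock: 3.07
position: [0.3597, -0.1282, 0.251]
ee_rot: [-1.467, -2.778, -0.0]
force: [-0.7, 0.0, 0.4]
width: 1.003
gripper_force: 0.0
```

```bash
python3 -c "
from h import *
rel([.528,-.129,.20],.6)
save('w1',get_image('wrist'))
"
```

```text
3.07 pos [ 0.3597 -0.1282  0.251 ] yaw 0.599 j [-0.55 -0.05  0.75  2.11  0.04  1.07  0.78] F [-0.7  0.   0.4] w 1.003 gf 0.0
shift [-0.0956  0.1385  0.051 ] turn [ 0.0002 -0.0004 -0.0007]
```

View pics/w1.png

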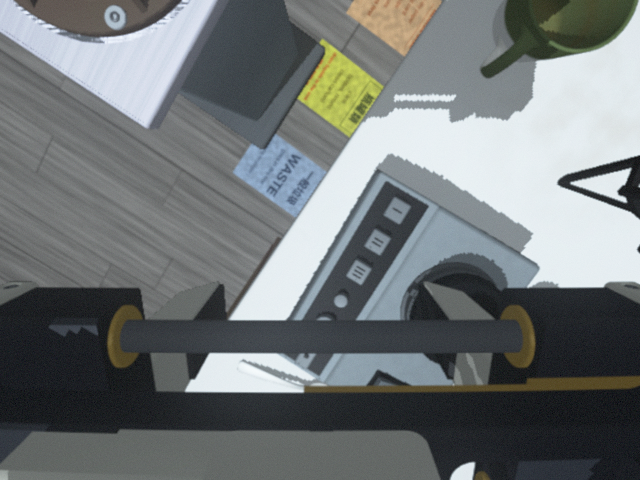

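{"method": "jog_arm", "body": {"motion": [[[-0.096,0.138,0.05,0,0,-0.3,-1],[-0.096,0.138,0.05,0,0,-0.3,-1],[-0.096,0.138,0.05,0,0,-0.3,-1],[-0.096,0.138,0.05,0,0,-0.3,-1],[-0.096,0.138,0.05,0,0,-0.3,-1],[-0.096,0.138,0.05,0,0,-0.3,-1],[-0.096,0.138,0.05,0,0,-0.3,-1]]]}}

```text
clock: 3.7
position: [0.5282, -0.1281, 0.1996]
ee_rot: [-1.029, -2.965, 0.002]
force: [-0.0, -0.4, 0.4]
width: 0.999
gripper_force: 0.0
```

```bash
python3 -c "
from fit import *
rel([.528,-.129,.15],1.2)
p=camera_params('wrist');im=get_image('wrist');save('w2',im)
print(proj(p,W([.4909,-.162,.0855],M)))
t=get_image('scene')
save('s2',t)
cv2.imwrite('pics/c2.png',np.hstack([cv2.resize(im,(400,300)),cv2.resize(t,(400,300))])[:,:,::-1])
"
```

```text
3.7 pos [ 0.5282 -0.1281  0.1996] yaw 0.903 j [-0.41  0.39  0.75  1.85 -0.3   1.03  1.36] F [-0.  -0.4  0.4] w 0.999 gf 0.0
shift [-0.0005 -0.0007  0.0496] turn [-0.0018 -0.0024 -0.2974]
[[282.41541265  83.4606713 ]
 [249.26739909 117.76893534]
 [217.66177754 150.71527692]
 [187.59278349 182.27320308]
 [160.54353811 210.84258702]
 [130.89703707 242.35742994]
 [222.6506898  317.50584902]]
```

View pics/c2.png

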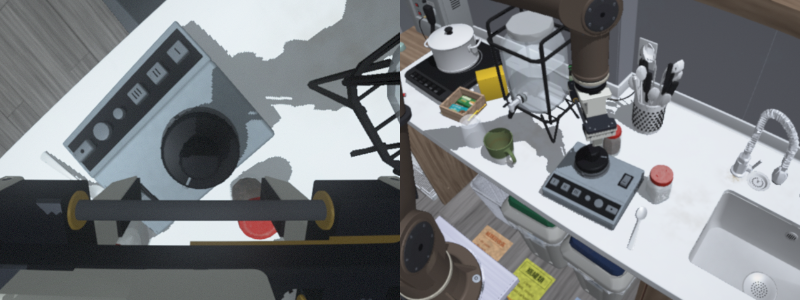

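```bash
python3 -c "
from fit import *
im=cv2.imread('pics/w2.png')[50:310,90:440]
cv2.imwrite('pics/d.png',cv2.resize(im,None,fx=2.2,fy=2.2,interpolation=cv2.INTER_CUBIC))
p=camera_params('wrist');s=observe();print(proj(p,[s['position'],s['position']+[0,0,-.1],[.528,-.129,.128],[.528,-.129,.112]]))
"
```

```text
[[318.13281773 303.18434657]
 [319.06122542 247.75826423]
 [319.67512454 259.587865  ]
 [319.73790421 252.95440017]]
```

View pics/d.png

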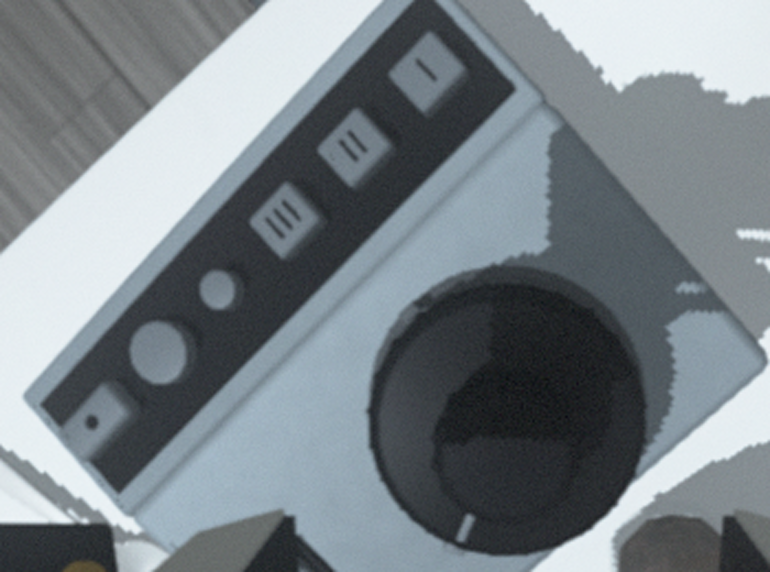

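{"method": "jog_arm", "body": {"motion": [[[-0.0005,-0.001,0.045,0,0,-0.3,-1],[-0.0005,-0.001,0.045,0,0,-0.3,-1],[-0.0005,-0.001,0.045,0,0,-0.3,-1],[-0.0005,-0.001,0.045,0,0,-0.3,-1]]]}}

```text
clock: 4.13
position: [0.5265, -0.1304, 0.1563]
ee_rot: [-0.575, -3.088, -0.002]
force: [-0.3, -0.4, 0.6]
width: 1.002
gripper_force: 0.0
```

```bash
python3 -c "
from fit import *
rel([.528,-.129,.1005],1.2)
"
```

```text
4.13 pos [ 0.5265 -0.1304  0.1563] yaw 1.202 j [-0.32  0.42  0.64  1.9  -0.31  0.92  1.67] F [-0.3 -0.4  0.6] w 1.002 gf 0.0
shift [-0.001   0.0018  0.0558] turn [ 0.0011 -0.0006  0.0023]
```

{"method": "jog_arm", "body": {"motion": [[[-0.001,0.002,0.03,0,0,0,-1],[-0.001,0.002,0.056,0,0,0,-1],[-0.001,0.002,0.056,0,0,0,-1],[-0.001,0.002,0.056,0,0,0,-1]]]}}

```text
clock: 4.47
position: [0.5284, -0.1291, 0.1004]
ee_rot: [-0.582, -3.086, -0.0]
force: [-0.2, -0.2, 0.7]
width: 1.0
gripper_force: 0.0
```

```bash
python3 -c "
from fit import *
rel([.528,-.129,.1005],1.2)
"
```

```text
4.47 pos [ 0.5284 -0.1291  0.1004] yaw 1.198 j [-0.28  0.5   0.59  1.95 -0.38  0.81  1.72] F [-0.2 -0.2  0.7] w 1.0 gf 0.0
shift [ 0.0004 -0.0001 -0.0001] turn [-0.0001 -0.0015 -0.0018]
```

{"method": "jog_arm", "body": {"motion": [[[0,0,0,0,0,0,0.6],[0,0,0,0,0,0,0.6],[0,0,0,0,0,0,0.6],[0,0,0,0,0,0,0.6],[0,0,0,0,0,0,0.6],[0,0,0,0,0,0,0.6],[0,0,0,0,0,0,0.6],[0,0,0,0,0,0,0.6]]], "force": 30}}

```text
clock: 5.13
position: [0.5293, -0.1294, 0.1001]
ee_rot: [0.579, 3.088, 0.0]
force: [-0.3, 0.0, 0.8]
width: 0.506
gripper_force: 30.0
```

{"method": "jog_arm", "body": {"motion": [[[0,0,0.0002,0,0,0.1,0.6],[0,0,0.0004,0,0,0.2,0.6],[0,0,0.0006,0,0,0.3,0.6],[0,0,0.0008,0,0,0.4,0.6],[0,0,0.001,0,0,0.5,0.6],[0,0,0.0012,0,0,0.6,0.6],[0,0,0.0014,0,0,0.7,0.6],[0,0,0.0016,0,0,0.8,0.6],[0,0,0.0018,0,0,0.9,0.6],[0,0,0.002,0,0,1.0,0.6]]]}}

```text
clock: 5.97
position: [0.5281, -0.1305, 0.0981]
ee_rot: [-1.995, -2.426, 0.003]
force: [-5.5, -3.1, 3.6]
width: 0.503
gripper_force: 30.0
```

```bash
python3 -c "
from fit import *
rel([.528,-.129,.0985],.2);print(observe()['ft_torque'])
"
```

```text
5.97 pos [ 0.5281 -0.1305  0.0981] yaw 0.194 j [-0.46  0.58  0.87  1.96 -0.58  0.87  0.92] F [-5.5 -3.1  3.6] w 0.503 gf 29.99528467655182
shift [ 0.0015  0.0002 -0.0004] turn [-0.0018  0.0005 -0.006 ]
[-0.77705275  1.1757763   0.14526725]
```

{"method": "jog_arm", "body": {"motion": [[[0,0,0.0002,0,0,0.1,0.6],[0,0,0.0004,0,0,0.2,0.6],[0,0,0.0006,0,0,0.3,0.6],[0,0,0.0008,0,0,0.4,0.6],[0,0,0.001,0,0,0.5,0.6],[0,0,0.0012,0,0,0.6,0.6],[0,0,0.0014,0,0,0.7,0.6],[0,0,0.0016,0,0,0.8,0.6],[0,0,0.0018,0,0,0.9,0.6]]]}}

```text
clock: 6.72
position: [0.5266, -0.1301, 0.0962]
ee_rot: [-2.851, -1.315, 0.005]
force: [-11.7, -0.8, 10.4]
width: 0.505
gripper_force: 30.0
```

```bash
python3 -c "
from fit import *
rel([.528,-.129,.0965],-.8);print(observe()['ft_torque'])
im=get_image('top');save('t3',im);cv2.imwrite('pics/e.png',cv2.resize(get_image('wrist'),(640,480))[:,:,::-1])
"
```

```text
6.72 pos [ 0.5266 -0.1301  0.0962] yaw -0.707 j [-0.58  0.7   1.12  1.98 -0.78  0.98  0.22] F [-11.7  -0.8  10.4] w 0.505 gf 29.998444318771362
shift [ 0.0018  0.0004 -0.0003] turn [-0.0032  0.0024  0.0934]
[-0.39325266  2.52822533  0.13651231]
```

View pics/e.png

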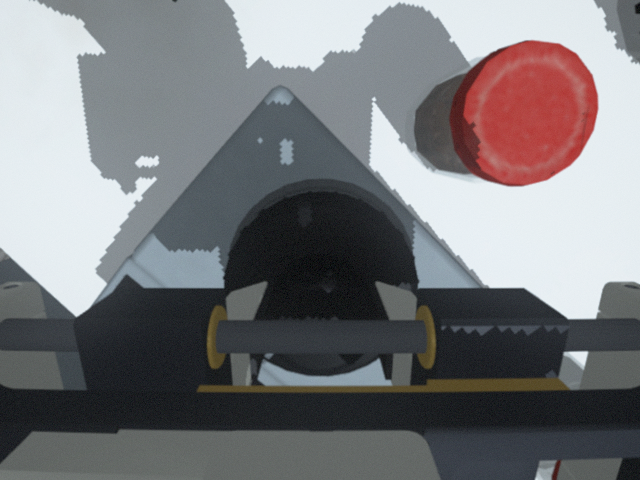

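{"method": "jog_arm", "body": {"motion": [[[-0.0006,-0.0008,-0.0005,0,0,0.05,0.6],[-0.0006,-0.0008,-0.0004,0,0,0.1,0.6],[-0.0006,-0.0008,-0.0003,0,0,0.15,0.6],[-0.0006,-0.0008,-0.0003,0,0,0.2,0.6]]]}}

```text
clock: 7.15
position: [0.5275, -0.1288, 0.0962]
ee_rot: [-2.966, -1.032, 0.002]
force: [-3.2, 1.5, 1.8]
width: 0.505
gripper_force: 30.0
```

```bash
python3 -c "
from fit import *
rel([.528,-.129,.0965],-.8);print(observe()['ft_torque'])
"
```

```text
7.15 pos [ 0.5275 -0.1288  0.0962] yaw -0.901 j [-0.6   0.73  1.16  1.98 -0.82  1.01  0.07] F [-3.2  1.5  1.8] w 0.505 gf 29.997117519378662
shift [ 0.0003  0.0005 -0.0003] turn [-0.0019  0.0009 -0.101 ]
[0.200964   0.65111157 0.88027853]
```

{"method": "jog_arm", "body": {"motion": [[[0,0,0,0,0,0.05,0.6],[0,0,0,0,0,0.08,0.6],[0,0,0,0,0,0.08,0.6]]]}}

```text
clock: 7.4
position: [0.5277, -0.1288, 0.0963]
ee_rot: [-3.005, -0.914, 0.002]
force: [-4.4, 1.8, 3.6]
width: 0.508
gripper_force: 30.0
```

```bash
python3 -c "
from fit import *
rel([.528,-.129,.0965],-.8);print(observe()['ft_torque'])
"
```

```text
7.4 pos [ 0.5277 -0.1288  0.0963] yaw -0.98 j [-0.6   0.75  1.18  1.98 -0.83  1.02  0.  ] F [-4.4  1.8  3.6] w 0.508 gf 30.001476109027863
shift [ 0.0002  0.0004 -0.0002] turn [-0.0016  0.0008 -0.1804]
[0.54532823 1.0822854  0.52097206]
```

{"method": "jog_arm", "body": {"motion": [[[0,0,0,0,0,0.08,-1],[0,0,0,0,0,0.08,-1],[0,0,0,0,0,0.08,-1],[0,0,0,0,0,0.08,-1],[0,0,0,0,0,0.08,-1],[0,0,0,0,0,0.08,-1],[0,0,-0.03,0,0,0.08,-1],[0,0,-0.06,0,0,0.08,-1],[0,0,-0.1,0,0,0.08,-1],[0,0,-0.1,0,0,0.08,-1]]]}}

```text
clock: 8.23
position: [0.5308, -0.1321, 0.2028]
ee_rot: [3.036, 0.791, 0.012]
force: [1.8, -2.1, 0.3]
width: 0.999
gripper_force: 0.0
```

```bash
python3 -c "
from fit import *
rel([.525,-.2447,.12],-.24)
save('t4',get_image('top'));save('s4',get_image('scene'));a=cv2.imread('pics/t4.png')[170:350,240:440];b=cv2.imread('pics/s4.png')[190:370,220:420]
cv2.imwrite('pics/f.png',np.hstack([cv2.resize(x,(400,360),interpolation=cv2.INTER_CUBIC) for x in(a,b)]))
"
```

```text
8.23 pos [ 0.5308 -0.1321  0.2028] yaw -1.061 j [-0.68  0.6   1.28  1.86 -0.64  1.16 -0.23] F [ 1.8 -2.1  0.3] w 0.999 gf 0.0
shift [-0.0606  0.095   0.083 ] turn [ 0.0083 -0.0031 -0.8208]
```

View pics/f.png

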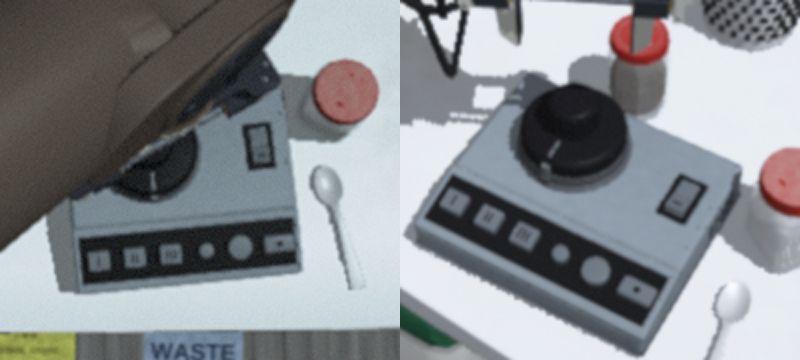

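```bash
cat >> fit.py <<'E'
V=[.4909,-.162,.0855];t=np.radians(12)
Z=R.from_euler('z',V[2]).as_matrix()
z=Z@[np.sin(t),0,-np.cos(t)];y=Z@[0,1,0];G=R.from_matrix(np.c_[np.cross(y,z),y,z])
def go(m,up=0):
    "tool shift/turn to mill-frame point m (mm), up mm back along the tool axis"
    T=W(V,np.array([m])/1000)[0]-z*up/1000
    s=observe();Rm=R.from_rotvec(s["ee_rot"])
    print(round(s["clock"],2),np.round(s["position"],4),"j",np.round(s["joints"],2),"F",np.round(s["force"],1),"Fz_tool",round(s["force"]@z,1),"w",round(s["width"],3))
    print("target",np.round(T,4),"shift",np.round(Rm.inv().apply(T-s["position"]),4),"turn",np.round((Rm.inv()*G).as_rotvec(),4))
E
python3 -c "
from fit import *
go([0,-85,66],110)"
```

```text
8.33 [ 0.5293 -0.1296  0.198 ] j [-0.68  0.61  1.28  1.87 -0.64  1.16 -0.23] F [ 0.2  0.6 -0.5] Fz_tool 0.5 w 0.997
target [ 0.4754 -0.2486  0.1736] shift [-0.1054  0.0774  0.0241] turn [-0.279  -0.0608 -2.7026]
```

{"method": "jog_arm", "body": {"motion": [[[0,0,0,0,0,-0.36,-1],[0,0,0,0,0,-0.36,-1],[0,0,0,0,0,-0.36,-1],[-0.105,0.077,0.024,0,0,-1.2,1],[-0.105,0.077,0.024,0,0,-1.2,1],[-0.105,0.077,0.024,0,0,-1.2,1],[-0.105,0.077,0.024,0,0,-1.2,1],[-0.105,0.077,0.024,0,0,-1.2,1],[-0.105,0.077,0.024,0,0,-1.2,1],[-0.105,0.077,0.024,0,0,-1.2,1]]]}}

```text
clock: 9.17
position: [0.4734, -0.2477, 0.1713]
ee_rot: [-2.052, -2.376, 0.0]
force: [-0.1, 0.9, 0.5]
width: 0.538
gripper_force: 0.0
```

```bash
python3 -c "
from fit import *
go([0,-85,66],110)"
```

```text
9.17 [ 0.4734 -0.2477  0.1713] j [-0.25  0.45  0.89  1.91 -0.41  0.98  0.97] F [-0.1  0.9  0.5] Fz_tool -0.5 w 0.538
target [ 0.4754 -0.2486  0.1736] shift [-0.0012  0.0018 -0.0023] turn [-0.1583 -0.1702 -1.5044]
```

{"method": "jog_arm", "body": {"motion": [[[-0.001,0.002,-0.002,-0.158,-0.17,-1.504,1],[-0.001,0.002,-0.002,-0.158,-0.17,-1.504,1],[-0.001,0.002,-0.002,-0.158,-0.17,-1.504,1],[-0.001,0.002,-0.002,-0.158,-0.17,-1.504,1],[-0.001,0.002,-0.002,-0.158,-0.17,-1.504,1],[-0.001,0.002,-0.002,-0.158,-0.17,-1.504,1],[-0.001,0.002,-0.002,-0.158,-0.17,-1.504,1],[-0.001,0.002,-0.002,-0.158,-0.17,-1.504,1],[-0.001,0.002,-0.002,-0.158,-0.17,-1.504,1],[-0.001,0.002,-0.002,-0.158,-0.17,-1.504,1]]]}}

```text
clock: 10.0
position: [0.4757, -0.2476, 0.1732]
ee_rot: [0.274, 2.952, 0.01]
force: [-0.4, -0.9, 0.2]
width: 0.004
gripper_force: 0.0
```

```bash
python3 -c "
from fit import *
go([0,-85,66],110)"
```

```text
10.0 [ 0.4757 -0.2476  0.1732] j [-0.    0.28  0.53  2.03 -0.32  0.73  2.11] F [-0.4 -0.9  0.2] Fz_tool -0.3 w 0.004
target [ 0.4754 -0.2486  0.1736] shift [ 0.     -0.001  -0.0004] turn [-0.029  -0.0302 -0.2679]
```

```bash
python3 -c "
from fit import *
go([22,-87,66],25)"
```

```text
10.0 [ 0.4757 -0.2476  0.1732] j [-0.    0.28  0.53  2.03 -0.32  0.73  2.11] F [-0.4 -0.9  0.2] Fz_tool -0.3 w 0.004
target [ 0.5151 -0.2472  0.0905] shift [-0.0236  0.0057  0.0884] turn [-0.029  -0.0302 -0.2679]
```

{"method": "jog_arm", "body": {"motion": [[[0,0,0,-0.029,-0.03,-0.268,1],[0,0,0,-0.029,-0.03,-0.268,1],[0,0,0,-0.029,-0.03,-0.268,1],[-0.02,0.0055,0.04,-0.029,-0.03,-0.268,1],[-0.0235,0.0055,0.075,-0.029,-0.03,-0.268,1],[-0.0235,0.0055,0.088,-0.029,-0.03,-0.268,1],[-0.0235,0.0055,0.088,-0.029,-0.03,-0.268,1],[-0.0235,0.0055,0.088,-0.029,-0.03,-0.268,1]]]}}

```text
clock: 10.67
position: [0.5147, -0.2482, 0.0909]
ee_rot: [-0.112, 2.932, 0.013]
force: [0.1, -0.1, -0.3]
width: 0.001
gripper_force: 0.0
```

```bash
python3 -c "
from fit import *
go([22,-87,66],0);go([22,-87,61],0)"
```

```text
10.67 [ 0.5147 -0.2482  0.0909] j [ 0.15  0.44  0.36  2.04 -0.49  0.56  2.52] F [ 0.1 -0.1 -0.3] Fz_tool 0.3 w 0.001
target [ 0.5202 -0.2468  0.066 ] shift [-0.0003  0.0009  0.0256] turn [-0.0007 -0.0022 -0.0092]
10.67 [ 0.5147 -0.2482  0.0909] j [ 0.15  0.44  0.36  2.04 -0.49  0.56  2.52] F [ 0.1 -0.1 -0.3] Fz_tool 0.3 w 0.001
target [ 0.5202 -0.2468  0.061 ] shift [0.0007 0.0009 0.0304] turn [-0.0007 -0.0022 -0.0092]
```

{"method": "jog_arm", "body": {"motion": [[[0,0.001,0.015,0,0,0,1],[0,0.001,0.023,0,0,0,1],[0,0.001,0.0255,0,0,0,1],[0.0003,0.001,0.027,0,0,0,1],[0.0005,0.001,0.0285,0,0,0,1],[0.0007,0.001,0.03,0,0,0,1],[0.0007,0.001,0.0305,0,0,0,1]]]}}

```text
clock: 11.25
position: [0.5213, -0.2474, 0.0626]
ee_rot: [-0.114, 2.929, 0.011]
force: [-4.6, -0.4, 4.0]
width: 0.005
gripper_force: 2.9
```

```bash
python3 -c "
from fit import *
go([22,-87,61],0)"
```

```text
11.25 [ 0.5213 -0.2474  0.0626] j [ 0.18  0.49  0.32  2.05 -0.54  0.5   2.56] F [-4.6 -0.4  4. ] Fz_tool -4.9 w 0.005
target [ 0.5202 -0.2468  0.061 ] shift [0.0013 0.0006 0.0013] turn [-0.0021  0.0015 -0.0072]
```

{"method": "jog_arm", "body": {"motion": [[[0.0006,0.0005,0.001,0,0,0,1],[0.001,0.0005,0.002,0,0,0,1],[0.001,0.0005,0.002,0,0,0,1]]]}}

```text
clock: 11.5
position: [0.5214, -0.2475, 0.0619]
ee_rot: [-0.114, 2.926, 0.011]
force: [-9.9, 0.9, 23.4]
width: 0.006
gripper_force: 12.5
```

```bash
python3 -c "
from fit import *
go([22,-87,61],0)"
```

```text
11.5 [ 0.5214 -0.2475  0.0619] j [ 0.18  0.49  0.31  2.05 -0.54  0.5   2.56] F [-9.9  0.9 23.4] Fz_tool -24.9 w 0.006
target [ 0.5202 -0.2468  0.061 ] shift [0.0012 0.0008 0.0007] turn [-0.0026  0.0036 -0.0075]
```

{"method": "jog_arm", "body": {"motion": [[[0,0,-0.01,0,0,0,1],[0.01,0,-0.04,0,0,0,1],[0.06,0,-0.08,0,0,0,1],[0.06,0,-0.08,0,0,0,1],[0.06,0,-0.08,0,0,0,1]]]}}

```text
clock: 11.92
position: [0.4429, -0.2537, 0.128]
ee_rot: [-0.11, 2.927, 0.01]
force: [-0.6, 0.4, -0.3]
width: 0.009
gripper_force: 0.0
```

```bash
python3 -c "
from fit import *
go([-68,55.5,59],25)
save('s5',get_image('scene'));save('w5',get_image('wrist'));p=camera_params('wrist')
c=proj(camera_params('scene'),W(V,np.array([[35,-85,62]])/1000))[0].astype(int);w=proj(p,W(V,np.array([[35,-85,62]])/1000))[0].astype(int);print(c,w)
def crop(n,c,h):
  im=cv2.imread(n);x=min(max(c[0],h),640-h);y=min(max(c[1],h),480-h);return cv2.resize(im[y-h:y+h,x-h:x+h],(260,260),interpolation=cv2.INTER_CUBIC)
cv2.imwrite('pics/g.png',np.hstack([crop('pics/s4.png',c,25),crop('pics/s5.png',c,25),crop('pics/w5.png',w,60)]))"
```

```text
11.92 [ 0.4429 -0.2537  0.128 ] j [ 0.17  0.29  0.41  2.14 -0.43  0.59  2.54] F [-0.6  0.4 -0.3] Fz_tool 0.2 w 0.009
target [ 0.4132 -0.113   0.0835] shift [0.0279 0.1427 0.0394] turn [-0.003   0.003  -0.0099]
[361 289] [321 343]
```

View pics/g.png

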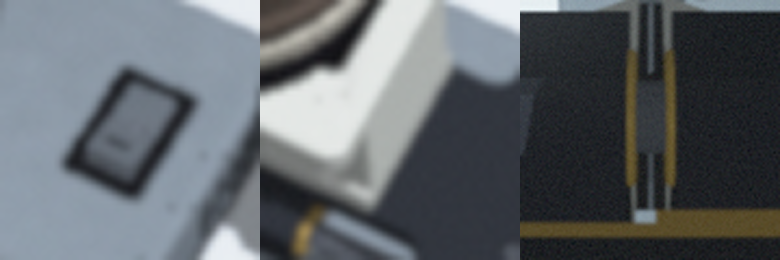

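{"method": "jog_arm", "body": {"motion": [[[0.028,0.143,0.03,0,0,0,1],[0.028,0.143,0.03,0,0,0,1],[0.028,0.143,0.039,0,0,0,1],[0.028,0.143,0.039,0,0,0,1],[0.028,0.143,0.039,0,0,0,1],[0.028,0.143,0.039,0,0,0,1]]]}}

```text
clock: 12.52
position: [0.4158, -0.1096, 0.0811]
ee_rot: [-0.122, 2.93, 0.013]
force: [0.8, -0.2, 0.2]
width: 0.009
gripper_force: 0.0
```

```bash
python3 -c "
from fit import *
go([-68,55.5,59],2)
save('s6',get_image('scene'));save('t6',get_image('top'))
P=W(V,np.array([[35,-85,62]])/1000)
def crop(n,c,h=22):
  im=cv2.imread(n);x,y=c;return cv2.resize(im[y-h:y+h,x-h:x+h],(300,300),interpolation=cv2.INTER_CUBIC)
c=proj(camera_params('scene'),P)[0].astype(int);t=proj(camera_params('top'),P)[0].astype(int)
a=np.vstack([np.hstack([crop('pics/s0.png' if 0 else 'pics/scene0.png',c),crop('pics/s6.png',c)]),np.hstack([crop('pics/top0.png',t),crop('pics/t6.png',t)])])
cv2.imwrite('pics/k.png',a)"
```

```text
12.52 [ 0.4158 -0.1096  0.0811] j [-0.11  0.25  0.35  2.38 -0.45  0.35  2.28] F [ 0.8 -0.2  0.2] Fz_tool -0.0 w 0.009
target [ 0.418  -0.1125  0.061 ] shift [ 0.0022 -0.0031  0.0201] turn [-0.0006 -0.     -0.0025]
```

View pics/k.png

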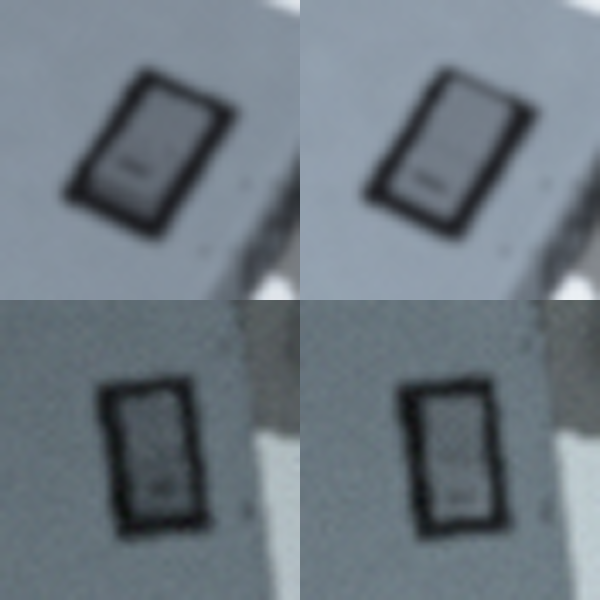

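```bash
python3 -c "
from fit import *
P=W(V,np.array([[35,-85,62]])/1000)
def mark(n,cam,boxes):
  c=proj(camera_params(cam),P)[0].astype(int);im=cv2.imread(n,0);x,y=c
  a=255.-cv2.resize(im[y-22:y+22,x-22:x+22],(300,300),interpolation=cv2.INTER_CUBIC)
  x0,x1,y0,y1=boxes;b=a[y0:y1,x0:x1];b=np.clip(b-np.percentile(b,75),0,None);g=np.mgrid[y0:y1,x0:x1]
  return (np.array([(g[1]*b).sum(),(g[0]*b).sum()])/b.sum()-0)*44/300+np.array([x-22,y-22])
m0=mark('pics/scene0.png','scene',(112,158,150,180));m1=mark('pics/s6.png','scene',(108,154,166,197))
print(m0,m1,m1-m0)
u0=mark('pics/top0.png','top',(145,180,475,500) if 0 else (145,180,175,200));u1=mark('pics/t6.png','top',(140,180,187,208));print(u1-u0)
for zp in(56,60):
 for th in(.2,.25,.3,.36,.4):
  for off in ([-13,4],):
   q=[]
   for x,zz in((24,66),):
    dx,dz=x-35,zz-zp; c,s=np.cos(th),np.sin(th)
    q=np.array([[x,-85,zz],[35+dx*c-dz*s,-85,zp+dz*c+dx*s]])/1000
  out=[np.diff(proj(camera_params(k),W(V,q)),axis=0)[0] for k in('scene','top')]
  print(zp,th,np.round(out[0],2),np.round(out[1],2),np.round(q[1]*1000,1))
print(proj(camera_params('scene'),W(V,np.array([[24,-85,66]])/1000)))
"
```

```text
[358.49125636 291.4406516 ] [357.93905838 293.66817326] [-0.55219798  2.22752166]
[-0.71510966  1.45920209]
56 0.2 [-0.53  1.48] [-0.04  1.  ] [ 22.2 -85.   63.6]
56 0.25 [-0.65  1.83] [-0.06  1.22] [ 21.9 -85.   63. ]
56 0.3 [-0.75  2.18] [-0.08  1.42] [ 21.5 -85.   62.3]
56 0.36 [-0.87  2.58] [-0.11  1.64] [ 21.2 -85.   61.5]
56 0.4 [-0.94  2.84] [-0.14  1.78] [ 21.  -85.   60.9]
60 0.2 [-0.33  1.13] [-0.08  0.62] [ 23.  -85.   63.7]
60 0.25 [-0.39  1.39] [-0.11  0.74] [ 22.9 -85.   63.1]
60 0.3 [-0.45  1.64] [-0.14  0.85] [ 22.7 -85.   62.5]
60 0.36 [-0.5   1.93] [-0.18  0.96] [ 22.6 -85.   61.7]
60 0.4 [-0.53  2.11] [-0.2   1.02] [ 22.5 -85.   61.2]
[[358.87965782 292.22260021]]
```

{"method": "jog_arm", "body": {"motion": [[[0.0022,-0.003,0.01,0,0,0,1],[0.0022,-0.003,0.019,0,0,0,1],[0.0022,-0.003,0.019,0,0,0,1],[0.0022,-0.003,0.019,0,0,0,1]]]}}

```text
clock: 12.95
position: [0.4178, -0.1156, 0.0627]
ee_rot: [-0.112, 2.929, 0.011]
force: [-0.4, 0.1, 0.0]
width: 0.006
gripper_force: 0.0
```

```bash
python3 -c "
from fit import *
go([-68,55.5,59],-4)"
```

```text
12.95 [ 0.4178 -0.1156  0.0627] j [-0.04  0.3   0.29  2.39 -0.52  0.3   2.35] F [-0.4  0.1  0. ] Fz_tool -0.1 w 0.006
target [ 0.4192 -0.1124  0.0551] shift [-0.0001  0.003   0.0078] turn [-0.0025  0.001  -0.0087]
```

{"method": "jog_arm", "body": {"motion": [[[0,0.003,0,0,0,0,1],[0,0.003,0.002,0,0,0,1],[0,0.003,0.0045,0,0,0,1],[0,0.003,0.007,0,0,0,1],[0,0.003,0.0085,0,0,0,1],[0,0.003,0.0085,0,0,0,1]]]}}

```text
clock: 13.45
position: [0.4193, -0.1112, 0.055]
ee_rot: [-0.115, 2.927, 0.012]
force: [-7.5, 1.2, 25.0]
width: 0.0
gripper_force: 13.3
```

```bash
python3 -c "
from fit import *
go([-68,55.5,59],-4)"
```

```text
13.45 [ 0.4193 -0.1112  0.055 ] j [-0.03  0.32  0.26  2.4  -0.54  0.27  2.37] F [-7.5  1.2 25. ] Fz_tool -26.0 w 0.0
target [ 0.4192 -0.1124  0.0551] shift [ 0.0002 -0.0012 -0.0001] turn [-0.0014  0.0026 -0.007 ]
```

{"method": "jog_arm", "body": {"motion": [[[0,0,-0.015,0,0,0,1],[0,0,-0.026,0,0,0,1],[0,-0.04,-0.026,0,0,0,1],[0,-0.08,-0.026,0,0,0,1],[0,-0.11,-0.026,0,0,0,1],[0,-0.11,-0.026,0,0,0,1],[0,-0.11,-0.015,0,0,0,1],[0,-0.11,-0.01,0,0,0,1],[0,-0.11,-0.01,0,0,0,1],[0,-0.11,-0.01,0,0,0,1]]]}}

```text
clock: 14.28
position: [0.425, -0.2204, 0.0638]
ee_rot: [-0.116, 2.93, 0.013]
force: [-0.2, 0.0, -0.2]
width: 0.003
gripper_force: 0.0
```

```bash
python3 -c "
from fit import *
go([-68,-53.5,59],-4)"
```

```text
14.28 [ 0.425  -0.2204  0.0638] j [ 0.23  0.36  0.27  2.27 -0.55  0.4   2.63] F [-0.2  0.  -0.2] Fz_tool 0.1 w 0.003
target [ 0.4285 -0.221   0.0551] shift [-0.0016 -0.0009  0.0092] turn [-0.0008 -0.0001 -0.0064]
```

{"method": "jog_arm", "body": {"motion": [[[-0.0012,-0.0005,0.002,0,0,0,1],[-0.0012,-0.0005,0.0045,0,0,0,1],[-0.0012,-0.0005,0.007,0,0,0,1],[-0.0012,-0.0005,0.0095,0,0,0,1],[-0.0012,-0.0005,0.0095,0,0,0,1]]]}}

```text
clock: 14.7
position: [0.4291, -0.2212, 0.0554]
ee_rot: [-0.116, 2.928, 0.012]
force: [-2.4, 1.9, 10.5]
width: 0.007
gripper_force: 5.7
```

```bash
python3 -c "
from fit import *
go([-68,-53.5,59],-4)"
```

```text
14.7 [ 0.4291 -0.2212  0.0554] j [ 0.25  0.38  0.24  2.27 -0.57  0.38  2.64] F [-2.4  1.9 10.5] Fz_tool -10.8 w 0.007
target [ 0.4285 -0.221   0.0551] shift [0.0006 0.0002 0.0002] turn [-0.0016  0.0021 -0.0063]
```

{"method": "jog_arm", "body": {"motion": [[[0,0,-0.015,0,0,0,1],[0,0,-0.026,0,0,0,1],[0,0,-0.026,0,0,0.12,1],[0,-0.025,-0.026,0,0,0.24,1],[0,-0.0405,-0.026,0,0,0.25,1],[0,-0.0405,-0.026,0,0,0.25,1],[0,-0.0405,-0.015,0,0,0.25,1],[0,-0.0405,-0.01,0,0,0.25,1],[0,-0.0405,-0.01,0,0,0.25,1]]]}}

```text
clock: 15.45
position: [0.4291, -0.2608, 0.0638]
ee_rot: [0.25, 2.925, 0.052]
force: [-0.8, -0.1, 0.3]
width: -0.001
gripper_force: 0.0
```

```bash
python3 -c "
from fit import *
go([-68,-94,59],-4)"
```

```text
15.45 [ 0.4291 -0.2608  0.0638] j [ 0.26  0.4   0.34  2.21 -0.61  0.45  2.51] F [-0.8 -0.1  0.3] Fz_tool -0.4 w -0.001
target [ 0.432  -0.2614  0.0551] shift [-0.0011 -0.0006  0.0091] turn [-2.00e-04 -6.00e-04 -2.56e-01]
```

{"method": "jog_arm", "body": {"motion": [[[-0.001,-0.0005,0.002,0,0,0,1],[-0.001,-0.0005,0.0045,0,0,0,1],[-0.001,-0.0005,0.007,0,0,0,1],[-0.001,-0.0005,0.0098,0,0,0,1],[-0.001,-0.0005,0.0098,0,0,0,1]]]}}

```text
clock: 15.87
position: [0.4328, -0.2623, 0.0556]
ee_rot: [0.251, 2.922, 0.051]
force: [-1.8, 0.9, 6.3]
width: 0.005
gripper_force: 3.2
```

```bash
python3 -c "
from fit import *
go([-68,-94,59],-4)"
```

```text
15.87 [ 0.4328 -0.2623  0.0556] j [ 0.28  0.42  0.32  2.21 -0.63  0.43  2.53] F [-1.8  0.9  6.3] Fz_tool -6.5 w 0.005
target [ 0.432  -0.2614  0.0551] shift [0.0011 0.0007 0.0004] turn [-0.0014  0.0018 -0.2566]
```

{"method": "jog_arm", "body": {"motion": [[[0,0,0.0008,0,0,0,1],[0,0,0.0008,0,0,0,1]]]}}

```text
clock: 16.03
position: [0.4329, -0.2623, 0.0554]
ee_rot: [0.251, 2.922, 0.051]
force: [-4.0, 2.1, 15.6]
width: 0.004
gripper_force: 7.9
```

{"method": "jog_arm", "body": {"motion": [[[0,0,-0.015,0,0,0,1],[0,0,-0.05,0,0,0,1],[0,0,-0.09,0,0,0,1],[0,0.04,-0.12,0,0,0,1],[0.03,0.12,-0.14,0,0,0,1],[0.03,0.16,-0.14,0,0,0,1],[0.03,0.16,-0.14,0,0,0,1],[0.03,0.16,-0.14,0,0,0,1]]]}}

```text
clock: 16.7
position: [0.4006, -0.0965, 0.1946]
ee_rot: [0.244, 2.922, 0.054]
force: [0.1, -0.2, -0.2]
width: 0.003
gripper_force: 0.0
```

```bash
python3 -c "
from fit import *
go([-68,-94,59],-4)
a=cv2.imread('pics/s6.png',0);save('s9',get_image('scene'));b=cv2.imread('pics/s9.png',0)
c=proj(camera_params('scene'),W(V,np.array([[35,-85,62]])/1000))[0].astype(int);x,y=c
f=lambda i:np.float32(i[y-12:y+12,x-12:x+12])
print(b.mean(),f(a).mean(),f(b).mean(),np.corrcoef(f(a).ravel(),f(b).ravel())[0,1],np.corrcoef(f(cv2.imread('pics/scene0.png',0)).ravel(),f(b).ravel())[0,1])
for q in('sugar_jar_mid','coffee_jar_mid','mug_mid','teaspoon_mid'):print(q,[(round(r['p'],2),np.round(r['pixel'])) for r in silhouettes(q,'scene')[:2]])
"
```

```text
16.7 [ 0.4006 -0.0965  0.1946] j [-0.25 -0.02  0.41  2.28 -0.07  0.67  1.61] F [ 0.1 -0.2 -0.2] Fz_tool 0.2 w 0.003
target [ 0.432  -0.2614  0.0551] shift [-0.0296 -0.165   0.1399] turn [ 0.0012  0.0025 -0.2524]
135.03963216145834 109.546875 109.57465 0.999658587024391 0.9651033599880395
sugar_jar_mid [(0.15, array([246., 290.]))]
coffee_jar_mid [(0.56, array([340., 224.])), (0.25, array([309., 255.]))]
mug_mid [(0.79, array([162., 232.])), (0.41, array([315., 296.]))]
teaspoon_mid [(0.69, array([380., 357.])), (0.65, array([362., 285.]))]
```

```bash
python3 -c "
from h import *
a=cv2.imread('pics/scene0.png',0);b=cv2.imread('pics/s9.png',0)
for n,(x,y) in dict(sugar=(418,295),coffee=(340,223),spoon=(382,354)).items():
  f=lambda i:np.float32(i[y-30:y+30,x-25:x+25]);print(n,np.corrcoef(f(a).ravel(),f(b).ravel())[0,1],cv2.phaseCorrelate(f(a),f(b)))
print(sign_off())"
```

```text
sugar 0.9989570838379415 ((0.017658688286779523, -0.04883573684036335), 1.0164529736836752)
coffee 0.9944280944928436 ((-0.0533095296860111, 0.08840048193734518), 0.9597194006840388)
spoon 0.9977241649504597 ((-0.04415066812405044, -0.012648567153316748), 1.0116573351224263)
the job is handed in; nothing more can be done
None
```

The job is done and handed in at about 17 s: the lid is tight at its stop, the rocker is on, and medium, double and start were pressed in that order, each bottomed and let go. The jars and teaspoon show no movement in the pictures. I did not compare the mug, but the arm never worked near it.

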